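# Tap the cruet tray into its seat and latch it

### The arm

A 6-joint arm with a two-finger parallel gripper is mounted at the origin on the work surface. World frame = base frame: x ahead of the robot, y to its left, z up, the work surface at z = 0. Lengths are in m, angles in rad, forces in N, time in s.
With the tool pointing down it reaches from about 0.375 to 0.9 m from the base axis. Payload 3.1 kg.
Tool frame: the origin (TCP) lies at the very end of the fingers, on their centre line; the grasp point (between the pads) lies 19 mm behind it; z points along the fingers, y is the direction in which the jaws open and shut (so a half turn about z gives the same grasp; the last joint's range is limited). The gripper opens to 85 mm and grips with 20 to 120 N. Pads are 22 mm wide; open, the fingers measure 114 mm over their backs; the gripper's body (76 mm by 85 mm) begins 54 mm behind the grasp point. The pads swing forward as they close: fully open they stand 13 mm farther back than shut.
Start: joints at [-0.178, 0.527, 1.433, -0, 1.181, -0.178], TCP at [0.625, 0, 0.231] pointing down, gripper open.
Joint ranges: [-3.08, 3.08], [-0.75, 2.2], [0.22, 2.44], [-1.43, 4.57], [0, 2.65], [-2.85, 2.85]. Speed limits (rad/s): [2.79, 2.79, 3.14, 3.14, 3.14, 3.14].

### API

Orientations are given as a rotation vector (axis times angle).
In Python, from cell import * gives the robot as it stands. The module is installed in compiled form; this text tells all that it offers.
- The arm moves only by the tool play_rows, never from a script. Its argument "plan" is a list that holds one entry, the list of rows, each a list of 7 numbers: the turn, a rotation vector about the tool's x, y, z in rad, then the shift along the tool's x, y, z in cm, then the closure, from 0 (fully open) to 1 (shut). In form: [[[ax, ay, az, tx, ty, tz, claw], ...]]. A call has 1 to 12 rows; each row is the pose to reach, as a shift and turn from the pose commanded when the call began, along the tool's axes at that moment; what a row does not reach only later rows make up. A row lasts 1/10 s, in which the tool goes at most 50 mm and 8.59 degrees, less where a joint would pass 70% of its speed; a pose out of reach is approached as far as the arm can. A call with a gripper value outside its range is refused whole. The fingers move at their own pace and stop on an object; "grip_force" is the grip in N (left out, the last holds). Time passes only in rows, so rows that repeat a pose let the fingers close. It gives the time, the measured TCP pose, the force and the opening at its end, in the units of the state.
- get_state(): the state, without advancing time (a new reading comes with each control period).
- snapshot(name): name is "scene" or "side" or "wrist"; returns the picture (400x640x3 uint8, blue, green, red); there is no depth.
- get_calibration(name): a dict with "vertical_fov" (degrees; the focal length in pixels is half the picture's height over the tangent of half this angle, whatever the lens; pixels are square), "cx", "cy" (the principal point, pixels), "R" (3x3) and "t" (3): a world point X has camera coordinates R X + t. Camera axes: x right, y down, z forward; pixel columns grow to the right and rows downward; lengths in m; the calibration is good to about 2 mm. The wrist camera is an equidistant fisheye: a pixel r from the principal point sees the ray r / f radians off the axis. A picture is of the moment at which its call begins: read the wrist's pose just before it. get_calibration takes no time and is no camera call; for the wrist camera it gives the pose at the moment of the call.
- job_done(): hands the job in, once; it reports no verdict.
The state is a dict: "clock": time; "joint_positions": joint angles; "joint_vel": joint speeds; "joint_torque": joint torques, N m; "tool_pos": TCP position; "eef_rot": TCP orientation; "force": force on the tool from outside, world axes, zero at the start; "ft_torque": the same for the moment, N m; "width": finger opening in m.
Only numpy, scipy, OpenCV 4.12 (cv2) and the standard library are available. Lean on these libraries where they do the work, as an engineer would, in place of code of your own. Each camera call takes 0.05 s, during which the arm holds its last target. There are 200 camera calls.

### The job

The upper tray is sitting loose on its stand, a little off its seat, which is hidden underneath to one side or the other. With the fingertips gently tap the tray's blue end blocks in turn, the left one first and then the right one (each at least once), and so on until the tray's feet have dropped fully into the seat. Then slide the orange catch fully across over the blue tongue to lock it. Never lift the tray, push hard, upset the glass cruet in it, or disturb the jar and the spoons.

Things in the scene. Friction and masses are not known exactly. Their poses are not given: they have to be found in the camera images.
- base: Fixed lower stand, a frosted box with a white top. Origin on the table below the middle of the tray's channel; x points away from the robot, y to the left at yaw 0. Reaches x -130 to +100, y -165 to +165 mm. Top 64 mm up, 70 mm at the ends (|y| over 103). Two grey rails along y (|x| 86.5 to 94.5, top 88 mm up) let the tray slide only along the stand's y, 1.5 mm play in x.
- channel (a point): Middle of the tray's channel, 70 mm above the stand's origin, under the tray, axes as the stand's. The hidden seat's centre lies 6 to 18 mm from here along the stand's y, to the left (+y) or to the right (-y); which cannot be seen, only felt. If the tray's middle has been pushed 20.5 mm to one side of here with no drop, the seat is on the other side.
- tray: Loose upper tray, 170 (x) x 250 (y) x 54 mm, 0.3 to 0.5 kg plus the cruet; origin in the middle of its feet's underside, axes as the stand's. Starts unseated, within 2.5 mm of the stand's middle, origin 70 mm up. A steady push of about 2 to 6 N slides it. Seated, its feet have dropped 6 mm (origin 64 mm up) into grooves with 2 mm play each way along y, and a push is then blocked hard.
- tongue (a point): Top middle of the blue tongue on the tray's -x side: 24 mm wide (y), 8 mm thick, reaching x -112 mm from the tray's middle; this point is at x -104, y 0, 38 mm above the tray's origin.
- lug_left: Blue end block on the tray's left (+y) end, 40 (x) x 10 (y) x 36 mm, origin at its centre, which lies 130 mm from the tray's middle and 28 mm above the tray's origin; tap its outer face towards -y.
- lug_right: The same block on the tray's right (-y) end; tap its outer face towards +y.
- catch (a joint): Orange sliding catch on the stand's -x side: 0 to 8 mm as it starts (open), 0.075 m fully across; it moves along the stand's +y with about 1.5 N of friction and stays where left. It fits over the blue tongue only when the tray is seated; otherwise it runs against the tongue's side.
- catch_post (a point): Centre of the exposed part of the catch's upright post, 14 x 14 mm, which stands from 110 to 155 mm above the table; push its -y side towards +y. At catch 0 it is at x -116, y -75 mm from the stand's origin.
- cruet: Glass soy cruet with a steel lid, 60 mm wide, 83 mm high, standing loose in the tray; origin at the centre of its underside. Fragile.
- jar: Loose spice jar with a red cap, 48 mm wide, 85 mm high, left of the stand; origin at the centre of its underside. Leave alone.
- spoons: Loose set of three steel measuring spoons on a ring, about 130 x 100 x 10 mm, lying right of the stand; origin at the ring. Leave alone.

How it is judged:
On the way, in this order (a step that is already met when the one before it is completed fails the run):
1. the block on the left end is tapped with the fingertips (contact force between the fingers and lug_left above 0.8 N).
2. then the block on the right end is tapped (contact force between the fingers and lug_right above 0.8 N).
3. the catch is slid across over the tongue of the seated tray (value of joint catch above 0.065 m and z of tray in the frame of base below 0.0665 m), for 0.2 s.
At the end, for the whole second after the job is handed in: The tray is down in its seat (origin less than 66.5 mm above the stand's foot, tilted under 0.03 rad), the catch is at more than 65 of its 75 mm, the cruet stands upright (under 0.1 rad) in the tray within 90 mm of its middle, all at rest (all of step 3 and angle between tray's own z axis and vertical below 0.03 rad and linear speed of each of tray, cruet below 0.01 m/s and angle between cruet's own z axis and vertical below 0.1 rad and horizontal distance between cruet and tray below 0.09 m); the robot touches nothing.
It fails at once if the tray is pushed with more than 15 N (contact force between any of the fingers, the arm and tray above 15 N).
It fails at once if the catch is pushed with more than 25 N (contact force between the fingers and catch above 25 N).
It fails at once if the tray is lifted or tipped (z of tray in the frame of base above 0.076 m or angle between tray's own z axis and vertical above 0.12 rad).
It fails at once if the cruet is touched by the robot or tipped (angle between cruet's own z axis and vertical above 0.25 rad or contact force between any of the fingers, the arm and cruet above 1 N).
It fails at once if the jar or the spoons are moved (distance of any of jar, spoons from where it was at the start of the episode above 0.015 m).
It also fails if it takes over 70 s, if anything falls off the work surface, if the arm or the gripper's body presses on something with over 40 N, if the wrist force passes 120 N, or if a joint passes its speed limit or range.

## Working session

There is one attempt and no reset: what is moved stays moved. The work goes in short steps, Python scripts to look and compute and a tool call to move; the robot and the scene stay as the last step left them, time stands still between calls to the robot, and variables do not carry over. Pictures are saved under pics/ and viewed, about 8 in all and at most 12, crops included, and the job is handed in when it is done.

Besides the shell and the picture viewer there is one more tool, called after "Request:" in YAML: its name, and indented under it one key for each argument. play_rows: Moves the arm, as the interface text tells. Its arguments: {"type":"object","properties":{"plan":{"type":"array"},"grip_force":{"type":"number"}},"required":["plan"]}

```bash
mkdir -p pics; python3 - <<'E'
from cell import *
import cv2
s=get_state(); print(s['tool_pos'],s['eef_rot'],s['force'],s['width'],s['clock'])
for n in("scene","side"):
    cv2.imwrite(f"pics/{n}0.png",snapshot(n)); c=get_calibration(n); print(n,c)
E
```

```text
[6.24278958e-01 1.63811481e-04 2.30329378e-01] [-2.22014659e+00 -2.22016156e+00  1.95419220e-03] [-0.27245354 -0.27334253 -0.92792011] 0.08521270451573074 0.0
scene {'vertical_fov': 57.47212962412037, 'cx': 322.6849263515146, 'cy': 201.3091186480971, 'R': array([[ 0.46736978,  0.88400403, -0.0101175 ],
       [ 0.5933732 , -0.32215673, -0.73764713],
       [-0.65534246,  0.33875053, -0.67511062]]), 't': array([-0.28014977, -0.25600923,  1.20009487])}
side {'vertical_fov': 51.351139625939496, 'cx': 315.5920777107695, 'cy': 201.17750916766738, 'R': array([[ 0.72949148, -0.68383483, -0.014564  ],
       [-0.39873442, -0.40786288, -0.82137612],
       [ 0.55574548,  0.60499405, -0.57020098]]), 't': array([-0.38338331,  0.3222583 ,  0.81420285])}
```

View pics/scene0.png

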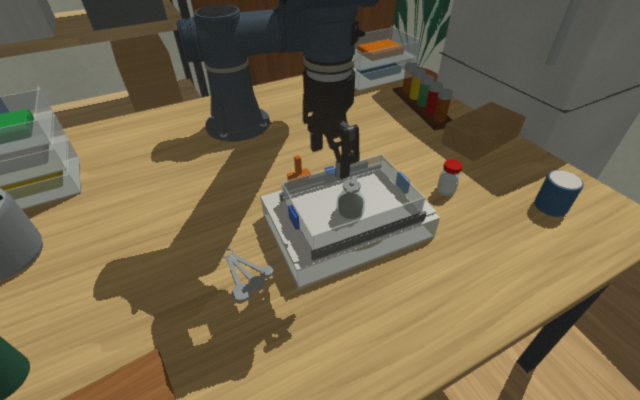

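View pics/side0.png

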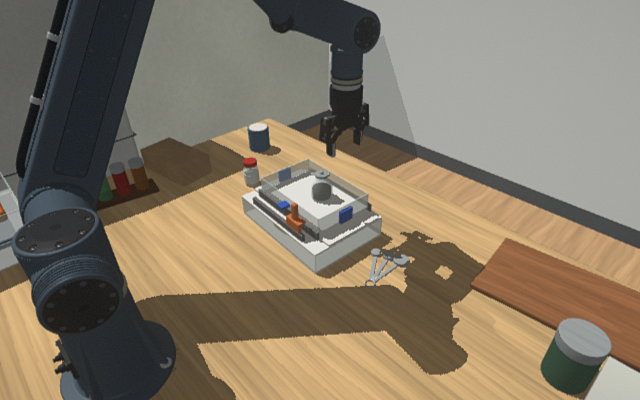

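The scene view shows the right lug near (294,217), the left lug near (403,182), the catch post near (297,163) and the jar near (450,178). In the side view the right lug is near (346,214), the left lug (285,173), the tongue (284,205) and the post (294,214). Next I'll extract colour blobs and triangulate them.

```bash
cat > h.py <<'E'
from cell import *
import cv2, numpy as np
def blobs(im,kind,roi=None,amin=6):
    h=cv2.cvtColor(im,cv2.COLOR_BGR2HSV)
    r={'blue':((108,120,60),(128,255,255)),'orange':((5,190,90),(14,255,255)),'red':((172,150,80),(180,255,255))}[kind]
    m=cv2.inRange(h,*[np.array(v) for v in r])
    if kind=='red': m|=cv2.inRange(h,np.array((0,200,90)),np.array((4,255,255)))
    n,l,st,c=cv2.connectedComponentsWithStats(m)
    return [(c[i].round(1).tolist(),st[i].tolist()) for i in range(1,n) if st[i,4]>=amin and (roi is None or roi[0]<c[i][0]<roi[1] and roi[2]<c[i][1]<roi[3])]
def ray(n,px,c=None):
    c=c or get_calibration(n); f=200/np.tan(np.radians(c['vertical_fov']/2))
    d=np.array([px[0]-c['cx'],px[1]-c['cy']])
    if n=='wrist':
        r=np.hypot(*d); th=r/f; v=np.array([*(d/max(r,1e-9)*np.sin(th)),np.cos(th)])
    else: v=np.array([d[0]/f,d[1]/f,1])
    R=np.array(c['R']); return -R.T@c['t'], R.T@v/np.linalg.norm(v)
def plane(n,px,z,c=None):
    o,d=ray(n,px,c); return o+d*(z-o[2])/d[2]
def tri(p,q,a="scene",b="side"):
    o1,d1=ray(a,p);o2,d2=ray(b,q)
    s=np.linalg.lstsq(np.c_[d1,-d2],o2-o1,rcond=None)[0]
    x,y=o1+s[0]*d1,o2+s[1]*d2; return ((x+y)/2).round(4),round(np.linalg.norm(x-y)*1e3,1)
E
python3 - <<'E'
from h import *
a=cv2.imread('pics/scene0.png');b=cv2.imread('pics/side0.png')
for k in('blue','orange','red'):
    print(k,'scene',blobs(a,k,(255,470,140,260)),'\n side',blobs(b,k,(235,390,150,270)))
c=get_calibration('wrist');im=snapshot('wrist');cv2.imwrite('pics/w0.png',im);print(c)
for k in('blue','orange','red'): print(k,blobs(im,k))
E
```

```text
blue scene [([328.8, 167.4], [325, 166, 8, 3, 11]), ([293.4, 216.3], [288, 205, 11, 24, 128])] 
 side [([282.7, 204.5], [277, 201, 13, 8, 62]), ([345.1, 213.9], [340, 206, 12, 17, 88])]
orange scene [([297.4, 159.6], [295, 156, 5, 9, 28]), ([298.9, 172.1], [288, 166, 21, 11, 83])] 
 side []
red scene [([453.1, 164.5], [445, 159, 17, 12, 145])] 
 side []
{'vertical_fov': 65.70646984690485, 'cx': 319.36899061116094, 'cy': 193.6690249128682, 'R': array([[ 9.99995722e-01,  4.44969472e-04, -2.89103727e-03],
       [ 1.23824076e-03, -9.59832677e-01,  2.80570309e-01],
       [-2.65006682e-03, -2.80572689e-01, -9.59829122e-01]]), 't': array([-0.6230334 , -0.03751414,  0.37955389])}
blue [([165.4, 101.9], [157, 89, 17, 26, 414]), ([268.9, 247.6], [248, 244, 42, 8, 167]), ([15.1, 371.2], [0, 336, 41, 64, 1824])]
orange [([153.7, 177.1], [127, 151, 41, 53, 841]), ([150.6, 198.0], [150, 197, 3, 4, 7])]
red []
```

View pics/w0.png

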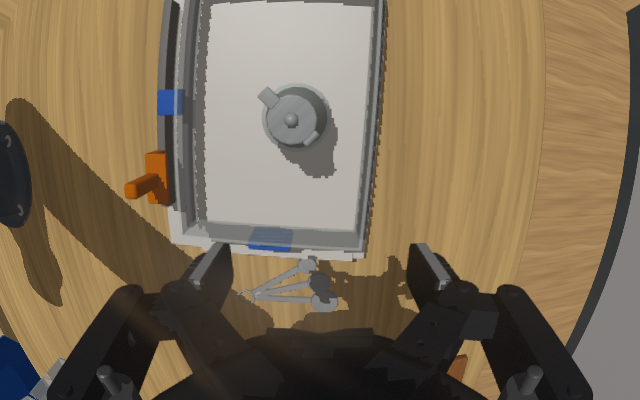

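The wrist view shows the tray from above: tongue near (170,102), right lug (269,247), post and catch near (150,180), and the spoons just right of the stand, around (300,285). The cruet is near (292,119).

```bash
python3 - <<'E'
from h import *
for n in('scene','side'):
    c=get_calibration(n);print(n,-np.array(c['R']).T@c['t'])
print('lugR',tri((293.4,216.3),(345.1,213.9)),'lugL',tri((403,182),(285,173.5)))
print('tongue tri',tri((328.8,167.4),(282.7,204.5)),'post',tri((297.4,159.6),(293.5,209)))
W=dict(vertical_fov=65.70646984690485,cx=319.369,cy=193.669,R=np.array([[.999995722,4.44969e-4,-2.891e-3],[1.238e-3,-.95983,.28057],[-2.65e-3,-.28057,-.95983]]),t=np.array([-.6230334,-.03751414,.37955389]))
for nm,p,z in[('tongue',(165.4,101.9),.108),('lugR top',(269,246),.116),('post top',(131,190),.155),('cruet top',(292,119),.155),('rail+x near',(366,258),.088),('rail+x far',(385,5),.088),('standcornerR-',(172,241),.07),('ring',(245,293),.005),('spoon top',(308,262),.005)]:
    print(nm,plane('wrist',p,z,W).round(4))
print('jar',plane('scene',(453.1,162),.085))
for f,roi in(('scene',(385,170,420,195)),('side',(272,162,300,186))):
    a=cv2.imread(f'pics/{f}0.png')[roi[1]:roi[3],roi[0]:roi[2]].astype(int)
    m=(a[...,0]-a[...,2]>35); y,x=np.nonzero(m);print(f,m.sum(),x.mean()+roi[0],y.mean()+roi[1],x.min()+roi[0],x.max()+roi[0],y.min()+roi[1],y.max()+roi[1])
E
```

```text
scene [ 1.06931567 -0.24135435  0.6185179 ]
side [-0.04431922 -0.62332153  0.72337094]
lugR (array([ 0.5778, -0.0544,  0.1002]), np.float64(0.6)) lugL (array([0.5962, 0.2043, 0.1005]), np.float64(1.7))
tongue tri (array([0.4831, 0.0774, 0.1108]), np.float64(3.8)) post (array([0.4625, 0.0094, 0.1427]), np.float64(5.0))
tongue [0.4819 0.0809 0.108 ]
lugR top [ 0.5767 -0.055   0.116 ]
post top [0.4656 0.01   0.155 ]
cruet top [0.6043 0.0614 0.155 ]
rail+x near [ 0.672  -0.0825  0.088 ]
rail+x far [0.684  0.1694 0.088 ]
standcornerR- [ 0.4504 -0.0759  0.07  ]
ring [ 0.515  -0.1874  0.005 ]
spoon top [ 0.6078 -0.1328  0.005 ]
jar [0.57768528 0.37255682 0.085     ]
scene 28 403.5 176.5 399 408 172 181
side 15 283.6 169.6 279 289 168 172
```

Tray middle comes out near (0.587, 0.075) with yaw about -0.068. The lug spacing is 259.6 mm against the nominal 260 mm, and the tongue and post agree to about 2 mm. I'll move outside the left block with the gripper shut.

Request:
play_rows:
  plan:
    - [[0,0,0.068,4.5,-0.5,0,1],[0,0,0.068,9,-1,0,1],[0,0,0.068,13.5,-1.6,0,1],[0,0,0.068,18,-2.1,0,1],[0,0,0.068,22,-2.6,0,1],[0,0,0.068,23.8,-2.6,0,1],[0,0,0.068,23.8,-2.6,4,1],[0,0,0.068,23.8,-2.6,8,1],[0,0,0.068,23.8,-2.6,11.5,1],[0,0,0.068,23.8,-2.6,13,1],[0,0,0.068,23.8,-2.6,13,1],[0,0,0.068,23.8,-2.6,13,1]]
  grip_force: 30

```text
clock: 1.35
tool_pos: [0.6002, 0.2378, 0.1022]
eef_rot: [2.295, 2.143, 0.002]
force: [-0.3, 0.5, 0.6]
width: 0.0001
```

Request:
play_rows:
  plan:
    - [[0,0,0,-0.6,0,0,1],[0,0,0,-1.1,0,0,1],[0,0,0,-1.2,0,0,1],[0,0,0,-1.2,0,0,1]]

```text
clock: 1.75
tool_pos: [0.5986, 0.2257, 0.1022]
eef_rot: [2.296, 2.143, 0.002]
force: [-0.5, 0.2, 0.1]
width: -0.0001
```

```bash
python3 - <<'E'
from h import *
a=snapshot('scene');b=snapshot('side')
im=np.vstack([cv2.resize(a[130:270,240:460],None,fx=2.6,fy=2.1),cv2.resize(b[130:270,220:400],(572,300))])
cv2.imwrite('pics/l1.png',im);print(get_state()['tool_pos'],get_state()['force'])
E
```

```text
[0.59834871 0.22602456 0.10181036] [-0.69370019 -0.16602731 -0.26301213]
```

View pics/l1.png

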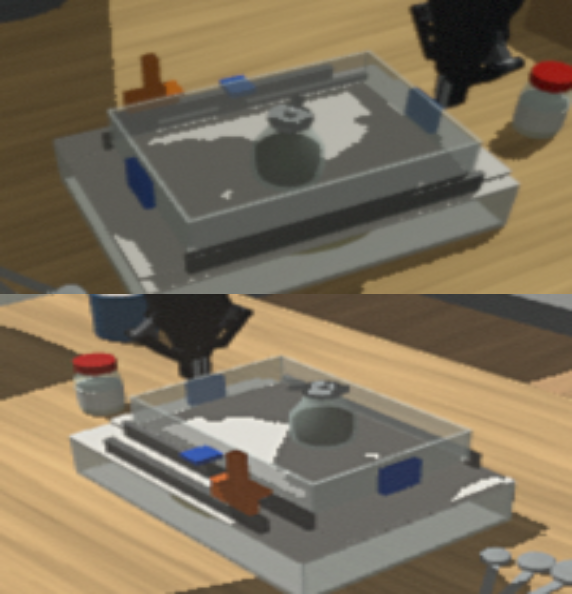

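Both crops show the shut fingers just outside the left block, aligned with its middle, with the jar clear. Now I'll push slowly towards -y.

Request:
play_rows:
  plan:
    - [[0,0,0,-0.1,0,0,1],[0,0,0,-0.2,0,0,1],[0,0,0,-0.3,0,0,1],[0,0,0,-0.4,0,0,1],[0,0,0,-0.5,0,0,1]]

```text
clock: 2.35
tool_pos: [0.5978, 0.221, 0.1012]
eef_rot: [-2.296, -2.145, 0.0]
force: [-0.5, 0.1, 0.4]
width: -0.0
```

Request:
play_rows:
  plan:
    - [[0,0,0,-0.1,0,0,1],[0,0,0,-0.2,0,0,1],[0,0,0,-0.2,0,0,1]]

```text
clock: 2.65
tool_pos: [0.5978, 0.2196, 0.1014]
eef_rot: [-2.296, -2.144, -0.002]
force: [0.1, 2.6, -1.0]
width: 0.0002
```

Request:
play_rows:
  plan:
    - [[0,0,0,-0.1,0,0,1],[0,0,0,-0.2,0,0,1]]

```text
clock: 2.85
tool_pos: [0.5976, 0.2174, 0.1013]
eef_rot: [-2.295, -2.145, -0.001]
force: [0.2, 4.3, 0.3]
width: 0.0
```

Request:
play_rows:
  plan:
    - [[0,0,0,-0.1,0,0,1],[0,0,0,-0.2,0,0,1]]

```text
clock: 3.05
tool_pos: [0.5974, 0.2151, 0.1013]
eef_rot: [-2.296, -2.145, -0.0]
force: [0.5, 2.5, -0.8]
width: -0.0004
```

Request:
play_rows:
  plan:
    - [[0,0,0,-0.1,0,0,1],[0,0,0,-0.2,0,0,1]]

```text
clock: 3.25
tool_pos: [0.5973, 0.213, 0.1013]
eef_rot: [-2.296, -2.145, -0.0]
force: [0.2, 3.0, -0.9]
width: 0.0002
```

Request:
play_rows:
  plan:
    - [[0,0,0,-0.1,0,0,1],[0,0,0,-0.2,0,0,1]]

```text
clock: 3.45
tool_pos: [0.5972, 0.211, 0.1013]
eef_rot: [2.296, 2.145, 0.0]
force: [0.8, 3.5, -0.7]
width: -0.0001
```

Request:
play_rows:
  plan:
    - [[0,0,0,-0.1,0,0,1],[0,0,0,-0.2,0,0,1]]

```text
clock: 3.65
tool_pos: [0.597, 0.209, 0.1013]
eef_rot: [-2.296, -2.145, 0.0]
force: [0.4, 3.4, -1.2]
width: 0.0001
```

Request:
play_rows:
  plan:
    - [[0,0,0,-0.1,0,0,1],[0,0,0,-0.2,0,0,1]]

```text
clock: 3.85
tool_pos: [0.5969, 0.207, 0.1013]
eef_rot: [2.296, 2.145, -0.0]
force: [-0.2, 3.5, -0.7]
width: 0.0001
```

Request:
play_rows:
  plan:
    - [[0,0,0,-0.1,0,0,1],[0,0,0,-0.2,0,0,1]]

```text
clock: 4.05
tool_pos: [0.5967, 0.205, 0.1013]
eef_rot: [-2.296, -2.145, 0.0]
force: [1.2, 3.7, -0.6]
width: 0.0002
```

Request:
play_rows:
  plan:
    - [[0,0,0,-0.1,0,0,1],[0,0,0,-0.2,0,0,1]]

```text
clock: 4.25
tool_pos: [0.5966, 0.203, 0.1013]
eef_rot: [-2.296, -2.145, 0.0]
force: [0.6, 3.1, -0.4]
width: -0.0
```

Request:
play_rows:
  plan:
    - [[0,0,0,-0.1,0,0,1],[0,0,0,-0.2,0,0,1]]

```text
clock: 4.45
tool_pos: [0.5965, 0.201, 0.1013]
eef_rot: [-2.296, -2.145, 0.0]
force: [0.4, 4.3, 0.0]
width: -0.0001
```

Request:
play_rows:
  plan:
    - [[0,0,0,-0.1,0,0,1],[0,0,0,-0.2,0,0,1]]

```text
clock: 4.65
tool_pos: [0.5963, 0.1991, 0.1013]
eef_rot: [-2.296, -2.145, -0.0]
force: [0.4, 2.4, -0.9]
width: -0.0002
```

Request:
play_rows:
  plan:
    - [[0,0,0,-0.1,0,0,1],[0,0,0,-0.2,0,0,1]]

```text
clock: 4.85
tool_pos: [0.5962, 0.197, 0.1013]
eef_rot: [2.296, 2.145, 0.0]
force: [1.6, 3.5, -0.8]
width: 0.0003
```

There was no drop after 23 mm, so the seat is on the left. I'll go over to the right block.

Request:
play_rows:
  plan:
    - [[0,0,0,1,0,0,1],[0,0,0,1,0,-4,1],[0,0,0,1,0,-8,1],[0,0,0,0,0,-12.5,1],[0,0,0,-4.5,0,-13,1],[0,0,0,-9,0,-13,1],[0,0,0,-13.5,0,-13,1],[0,0,0,-18,0,-13,1],[0,0,0,-22.5,0,-13,1],[0,0,0,-27,0,-13,1],[0,0,0,-31,0,-13,1],[0,0,0,-31,0,-13,1]]

```text
clock: 6.05
tool_pos: [0.575, -0.1177, 0.2314]
eef_rot: [2.3, 2.136, -0.004]
force: [-0.5, 0.1, 0.2]
width: 0.0002
```

Request:
play_rows:
  plan:
    - [[0,0,0,0,0,4,1],[0,0,0,0,0,8,1],[0,0,0,0,0,11.5,1],[0,0,0,0,0,13,1],[0,0,0,0,0,13,1],[0,0,0,0.6,0,13,1],[0,0,0,1.1,0,13,1],[0,0,0,1.2,0,13,1],[0,0,0,1.2,0,13,1]]

```text
clock: 6.95
tool_pos: [0.5766, -0.0999, 0.1025]
eef_rot: [2.293, 2.144, 0.001]
force: [-0.4, -0.0, -0.4]
width: 0.0
```

Request:
play_rows:
  plan:
    - [[0,0,0,0.2,0,0,1],[0,0,0,0.4,0,0,1],[0,0,0,0.5,0,0,1],[0,0,0,0.6,0,0,1],[0,0,0,0.7,0,0,1],[0,0,0,0.8,0,0,1]]

```text
clock: 7.55
tool_pos: [0.5768, -0.0932, 0.1014]
eef_rot: [2.294, 2.144, -0.001]
force: [0.0, -3.7, -1.3]
width: -0.0001
```

Request:
play_rows:
  plan:
    - [[0,0,0,0.1,0,0,1],[0,0,0,0.3,0,0,1],[0,0,0,0.5,0,0,1],[0,0,0,0.7,0,0,1],[0,0,0,0.9,0,0,1],[0,0,0,1.1,0,0,1],[0,0,0,1.3,0,0,1],[0,0,0,1.5,0,0,1],[0,0,0,1.6,0,0,1],[0,0,0,1.7,0,0,1]]

```text
clock: 8.55
tool_pos: [0.5777, -0.0751, 0.1013]
eef_rot: [2.295, 2.145, -0.0]
force: [-0.3, -3.0, -0.5]
width: -0.0003
```

Request:
play_rows:
  plan:
    - [[0,0,0,0.1,0,0,1],[0,0,0,0.2,0,0,1],[0,0,0,0.3,0,0,1]]

```text
clock: 8.85
tool_pos: [0.5779, -0.0722, 0.1013]
eef_rot: [2.296, 2.145, 0.0]
force: [-0.5, -3.8, 0.1]
width: 0.0002
```

Request:
play_rows:
  plan:
    - [[0,0,0,0.1,0,0,1],[0,0,0,0.2,0,0,1]]

```text
clock: 9.05
tool_pos: [0.578, -0.0702, 0.1013]
eef_rot: [2.296, 2.145, 0.0]
force: [-0.5, -3.7, -0.2]
width: 0.0001
```

Request:
play_rows:
  plan:
    - [[0,0,0,0.1,0,0,1],[0,0,0,0.2,0,0,1]]

```text
clock: 9.25
tool_pos: [0.5782, -0.0682, 0.1013]
eef_rot: [2.296, 2.145, 0.0]
force: [0.4, -3.8, -0.4]
width: -0.0001
```

Request:
play_rows:
  plan:
    - [[0,0,0,0.1,0,0,1],[0,0,0,0.2,0,0,1]]

```text
clock: 9.45
tool_pos: [0.5783, -0.0662, 0.1013]
eef_rot: [2.296, 2.145, -0.0]
force: [-0.1, -3.6, -0.2]
width: -0.0
```

Request:
play_rows:
  plan:
    - [[0,0,0,0.1,0,0,1],[0,0,0,0.2,0,0,1]]

```text
clock: 9.65
tool_pos: [0.5784, -0.0642, 0.1013]
eef_rot: [2.296, 2.145, -0.0]
force: [-0.8, -5.0, 0.2]
width: 0.0001
```

Request:
play_rows:
  plan:
    - [[0,0,0,0.1,0,0,1],[0,0,0,0.2,0,0,1]]

```text
clock: 9.85
tool_pos: [0.5785, -0.0622, 0.1013]
eef_rot: [2.296, 2.145, -0.0]
force: [-0.8, -4.7, 1.6]
width: -0.0002
```

Request:
play_rows:
  plan:
    - [[0,0,0,0.1,0,0,1]]

```text
clock: 9.95
tool_pos: [0.5786, -0.0612, 0.1013]
eef_rot: [2.296, 2.145, 0.0]
force: [0.0, -4.4, 1.4]
width: -0.0001
```

Request:
play_rows:
  plan:
    - [[0,0,0,0.1,0,0,1]]

```text
clock: 10.05
tool_pos: [0.5785, -0.0598, 0.1013]
eef_rot: [-2.296, -2.143, -0.001]
force: [0.6, 0.4, -0.1]
width: 0.0002
```

The force vanished, so the tray has probably dropped. I'll check the heights in the images.

```bash
python3 - <<'E'
from h import *
a=snapshot('scene');b=snapshot('side')
print(get_state()['force'],get_state()['tool_pos'])
for k in('blue','orange'):
    print(k,blobs(a,k,(255,470,140,260)),blobs(b,k,(235,390,150,270)))
s=[x for x in blobs(b,'blue',(260,310,190,220))]; t=[x for x in blobs(a,'blue',(315,360,150,180))]
if s and t: print('tongue',tri(t[0][0],s[0][0]))
im=np.vstack([cv2.resize(a[130:270,240:460],None,fx=2.6,fy=2.1),cv2.resize(b[130:270,220:400],(572,300))])
cv2.imwrite('pics/d1.png',im)
E
```

```text
[-0.05652046 -1.95559013 -0.08129665] [ 0.57848421 -0.0596378   0.101207  ]
blue [([299.7, 217.9], [297, 209, 7, 18, 79])] [([280.0, 204.6], [274, 201, 13, 8, 65]), ([340.1, 216.1], [337, 209, 10, 14, 81])]
orange [([305.4, 171.9], [302, 169, 8, 6, 27])] []
```

View pics/d1.png

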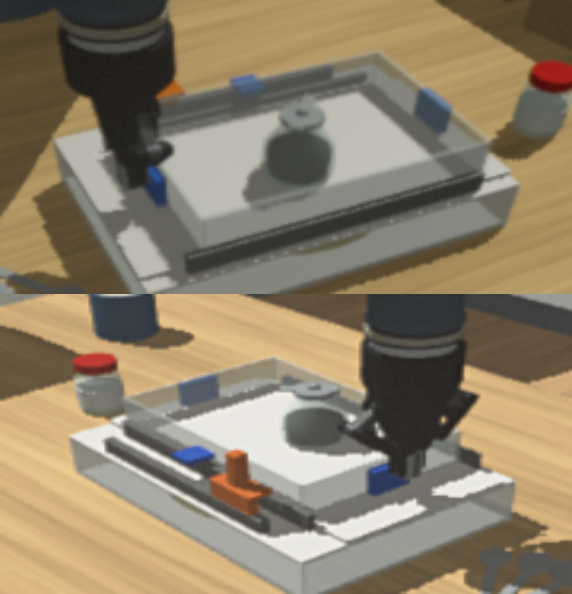

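The crops show the fingers beside the right block and the cruet upright. I'll test "dropped 6 mm" against "not dropped" using the predicted tongue pixel.

```bash
python3 - <<'E'
from h import *
c=get_calibration('side');f=200/np.tan(np.radians(c['vertical_fov']/2))
def pr(X):
    v=c['R']@X+c['t'];return v[:2]/v[2]*f
P=np.array([.482,.081,.108])
for d in(10,11,12,13,14):
  for z in(0,-6): print(d,z,np.array([282.7,204.5])+pr(P+np.array([.068*d,d,z])/1e3)-pr(P))
print('observed 280.0 204.6')
E
```

```text
10 0 [280.45385514 202.79874935]
10 -6 [280.60406135 204.69343085]
11 0 [280.23071587 202.62974162]
11 -6 [280.38153954 204.52383084]
12 0 [280.0078429 202.4609356]
12 -6 [280.15928246 204.3544326 ]
13 0 [279.78523575 202.29233091]
13 -6 [279.93728963 204.18523576]
14 0 [279.56289396 202.1239272 ]
14 -6 [279.71556058 204.01623996]
observed 280.0 204.6
```

The drop is confirmed: the row matches the -6 mm prediction. Next I'll go to the -y side of the catch post.

Request:
play_rows:
  plan:
    - [[0,0,0,-1,0,0,1],[0,0,0,-1,0,-4,1],[0,0,0,-1,0,-8,1],[0,0,0,-1,-2,-12,1],[0,0,0,0,-6,-13,1],[0,0,0,2,-10,-13,1],[0,0,0,3.2,-11.8,-13,1],[0,0,0,3.2,-11.8,-12,1],[0,0,0,3.2,-11.8,-8,1],[0,0,0,3.2,-11.8,-4,1],[0,0,0,3.2,-11.8,-2.6,1],[0,0,0,3.2,-11.8,-2.6,1]]

```text
clock: 11.35
tool_pos: [0.4622, -0.0204, 0.1246]
eef_rot: [-2.293, -2.14, 0.004]
force: [0.6, -1.2, -0.4]
width: -0.0001
```

```bash
python3 - <<'E'
from h import *
a=snapshot('scene');b=snapshot('side')
print(get_state()['force'],get_state()['tool_pos'])
im=np.hstack([cv2.resize(a[110:250,240:380],(400,400)),cv2.resize(b[130:270,220:360],(400,400))])
cv2.imwrite('pics/c1.png',im)
E
```

```text
[-0.0652812   0.35872252  0.5520267 ] [ 0.46390906 -0.02074337  0.12691998]
```

View pics/c1.png

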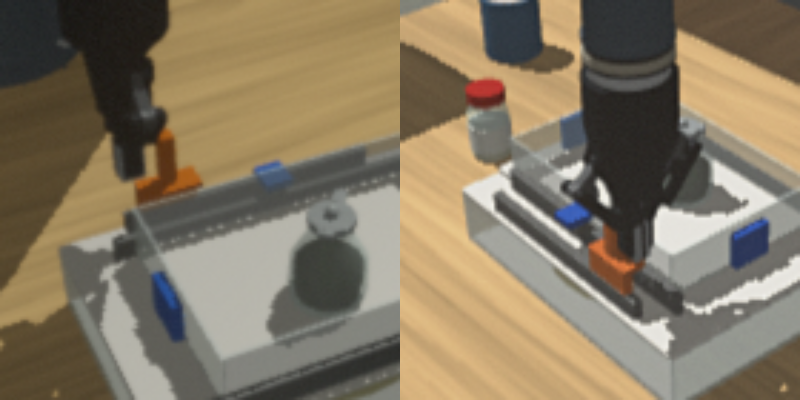

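The fingers stand just on the -y side of the post and in line with it. Now I'll push.

Request:
play_rows:
  plan:
    - [[0,0,0,0.4,0,0,1],[0,0,0,0.8,0,0,1],[0,0,0,1.0,0,0,1],[0,0,0,1.2,0,0,1],[0,0,0,1.4,0,0,1],[0,0,0,1.6,0,0,1],[0,0,0,1.8,0,0,1]]

```text
clock: 12.15
tool_pos: [0.4646, -0.0024, 0.1275]
eef_rot: [2.295, 2.144, 0.0]
force: [-0.8, -1.7, 0.7]
width: 0.0002
```

Request:
play_rows:
  plan:
    - [[0,0,0,0.2,0,0,1],[0,0,0,0.4,0,0,1],[0,0,0,0.6,0,0,1],[0,0,0,0.8,0,0,1],[0,0,0,1.0,0,0,1],[0,0,0,1.2,0,0,1],[0,0,0,1.4,0,0,1],[0,0,0,1.6,0,0,1],[0,0,0,1.8,0,0,1],[0,0,0,2.0,0,0,1]]

```text
clock: 13.15
tool_pos: [0.4658, 0.0177, 0.1273]
eef_rot: [2.296, 2.144, 0.0]
force: [0.4, -2.3, 0.9]
width: 0.0002
```

Request:
play_rows:
  plan:
    - [[0,0,0,0.2,0,0,1],[0,0,0,0.4,0,0,1],[0,0,0,0.6,0,0,1],[0,0,0,0.8,0,0,1],[0,0,0,1.0,0,0,1],[0,0,0,1.2,0,0,1],[0,0,0,1.4,0,0,1],[0,0,0,1.6,0,0,1],[0,0,0,1.8,0,0,1],[0,0,0,2.0,0,0,1]]

```text
clock: 14.15
tool_pos: [0.467, 0.0377, 0.1273]
eef_rot: [-2.296, -2.145, 0.0]
force: [0.1, -1.7, 1.2]
width: 0.0002
```

Request:
play_rows:
  plan:
    - [[0,0,0,0.2,0,0,1],[0,0,0,0.4,0,0,1],[0,0,0,0.6,0,0,1],[0,0,0,0.8,0,0,1],[0,0,0,1.0,0,0,1],[0,0,0,1.2,0,0,1],[0,0,0,1.4,0,0,1],[0,0,0,1.6,0,0,1],[0,0,0,1.8,0,0,1]]

```text
clock: 15.05
tool_pos: [0.4681, 0.0557, 0.1273]
eef_rot: [-2.295, -2.145, 0.0]
force: [-0.1, -0.9, 1.3]
width: 0.0001
```

Now 1–2 mm steps up to the stop.

Request:
play_rows:
  plan:
    - [[0,0,0,0.1,0,0,1],[0,0,0,0.2,0,0,1],[0,0,0,0.3,0,0,1],[0,0,0,0.4,0,0,1]]

```text
clock: 15.45
tool_pos: [0.4684, 0.0596, 0.1273]
eef_rot: [-2.296, -2.144, 0.0]
force: [-0.1, -2.2, 0.4]
width: -0.0001
```

Request:
play_rows:
  plan:
    - [[0,0,0,0.1,0,0,1],[0,0,0,0.2,0,0,1]]

```text
clock: 15.65
tool_pos: [0.4685, 0.0616, 0.1273]
eef_rot: [-2.295, -2.144, 0.0]
force: [-0.3, -1.8, 1.1]
width: -0.0002
```

Request:
play_rows:
  plan:
    - [[0,0,0,0.1,0,0,1]]

```text
clock: 15.75
tool_pos: [0.4686, 0.0626, 0.1273]
eef_rot: [-2.295, -2.144, 0.0]
force: [-0.2, -0.9, 1.5]
width: 0.0001
```

Request:
play_rows:
  plan:
    - [[0,0,0,0.1,0,0,1]]

```text
clock: 15.85
tool_pos: [0.4686, 0.0636, 0.1273]
eef_rot: [-2.295, -2.144, 0.0]
force: [-0.3, -1.8, 1.5]
width: -0.0002
```

Request:
play_rows:
  plan:
    - [[0,0,0,0.1,0,0,1]]

```text
clock: 15.95
tool_pos: [0.4687, 0.0641, 0.1273]
eef_rot: [2.294, 2.145, -0.002]
force: [-0.7, -5.9, 0.2]
width: -0.0001
```

Request:
play_rows:
  plan:
    - [[0,0,0,0.1,0,0,1]]

```text
clock: 16.05
tool_pos: [0.4687, 0.0641, 0.1273]
eef_rot: [2.292, 2.146, -0.004]
force: [-1.9, -11.4, 1.1]
width: -0.0002
```

The stop was reached at TCP y 0.0641, against about 0.065 predicted. I'll back off, rise clear and check.

Request:
play_rows:
  plan:
    - [[0,0,0,-1.2,0,0,1],[0,0,0,-1.5,0,0,1],[0,0,0,-1.5,0,-4,1],[0,0,0,-1.5,0,-8,1],[0,0,0,-3,0,-12,1],[0,0,0,-7,0,-13,1],[0,0,0,-11,0,-13,1],[0,0,0,-15,0,-13,1],[0,0,0,-15,0,-13,1],[0,0,0,-15,0,-13,1]]

```text
clock: 17.05
tool_pos: [0.4586, -0.0847, 0.2571]
eef_rot: [-2.298, -2.14, -0.001]
force: [0.3, 1.1, -1.0]
width: -0.0005
```

```bash
python3 - <<'E'
from h import *
a=snapshot('scene');b=snapshot('side')
s=get_state();print(s['force'],s['tool_pos'],s['clock'])
im=np.hstack([cv2.resize(a[110:250,240:480],(480,400)),cv2.resize(b[150:270,230:350],(300,300),interpolation=2)]) if 0 else np.vstack([cv2.resize(a[130:270,240:480],(600,300)),cv2.resize(b[140:270,220:400],(600,300))])
cv2.imwrite('pics/e1.png',im)
E
```

```text
[ 0.17126332  0.41254925 -0.44685259] [ 0.45839698 -0.08324332  0.25704766] 17.15
```

View pics/e1.png

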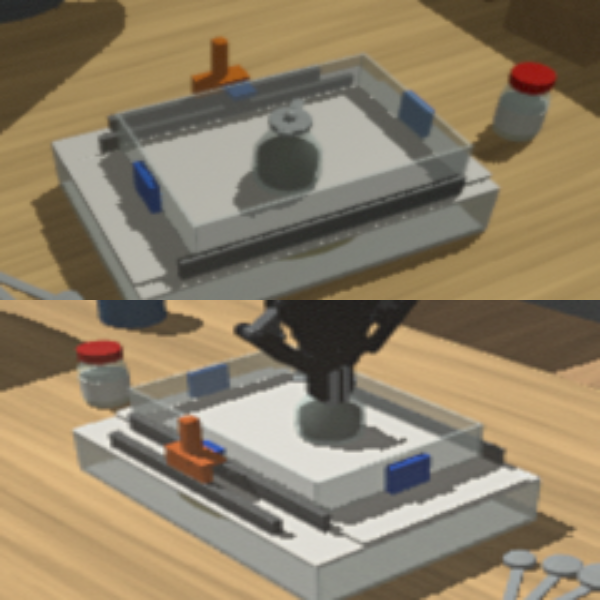

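The catch sits across the tongue, the tray is down, and the cruet is upright with the arm clear. I'll hand it in.

```bash
python3 -c "
from cell import *
print(job_done())"
```

```text
the job is handed in; nothing more can be done
None
```

The tray is seated and locked: the catch is fully across over the tongue. The job is handed in at about 17 s of the 70 s allowed, with no verdict reported.

- **Left block:** I tapped and pushed it about 23 mm towards -y at 2–4 N, with no drop, so the seat had to be on the left.
- **Right block:** I pushed it back towards +y at 3–5 N. The tray dropped about 11 mm left of where it started. The push force vanished at that moment, and the tongue's picture position matched a 6 mm drop to within half a pixel; not dropped would have been 2 pixels off.
- **Catch:** It slid across at about 2 N to its hard stop, where the force peaked at about 11 N. The stop was about 1 mm from where I had predicted it.

The last pictures showed the catch over the tongue and the cruet upright. The jar and spoons looked unmoved, by eye only. The arm was clear of everything.

Two checks were weaker than the rest. The rail edge gave a yaw of -0.048 rad against -0.071 from the blocks, and I went with the blocks. The two-camera height check on the tongue after the drop found no blob in the scene view, so I used the side view alone.

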